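Carry the brass weight on its fork to the blue weighing cell

ROBOT

A 6-joint arm with a two-finger parallel gripper is mounted at the origin on the work surface. World frame = base frame: x ahead of the robot, y to its left, z up, the work surface at z = 0. Lengths are in m, angles in degrees, forces in N, time in s.
With the tool pointing down it reaches from about 0.35 to 0.875 m from the base axis. Payload 4.2 kg.
Tool frame: the origin (TCP) lies midway between the tips of the shut fingers; the grasp point (between the pads) lies 19 mm behind it; x points along the fingers, y is the direction in which the jaws open and shut, and the axes are right-handed (so a half turn about x gives the same grasp; the last joint's range is limited). The gripper opens to 87 mm and grips with 3 to 60 N. Pads are 19 mm wide; open, the fingers measure 117 mm over their backs; the gripper's body (75 mm by 190 mm) begins 51 mm behind the grasp point.
Start: joints at [83.915, 22.042, 0.453, 0, -68.411, -14.817], TCP at [0.223, 0.584, 0.223] pointing down, gripper open.
Joint ranges: [-179.83, 179.83], [-69.29, 118.12], [-61.27, 80.66], [-181.25, 117.63], [-171.15, -9.14], [-177.46, 177.46]. Speed limits (degrees/s): [159.86, 159.86, 180, 180, 180, 180].

INTERFACE

Orientations are given as a 3x3 rotation matrix whose columns are the frame's x, y, z axes.
In Python, from station import r gives the robot as it stands.
- The arm moves only by the tool play_rows, never from a script. Its argument "plan" is a list that holds one entry, the list of rows, each a list of 6 numbers: the shift along the tool's x, y, z in cm, then the turn, a rotation vector about the tool's x, y, z in units of 10 degrees (1.0 is 10 degrees). A call has 1 to 5 rows; each row is the pose to reach, as a shift and turn from the pose commanded when the call began, along the tool's axes at that moment; what a row does not reach only later rows make up. A row lasts 1/8 s, in which the tool goes at most 62.5 mm and 10.7 degrees, less where a joint would pass 70% of its speed; a pose out of reach is approached as far as the arm can. A call with a gripper value outside its range is refused whole. "hand" is the opening, from 0 (shut) to 1 (fully open), set as the call begins (left out, the last holds). The fingers move at their own pace and stop on an object; the grip force is fixed at half the most. Time passes only in rows, so rows that repeat a pose let the fingers close. It gives the time, the measured TCP pose, the force and the opening at its end, in the units of the state.
- r.sense(): the state, without advancing time (a new reading comes with each control period).
- r.capture(name): name is "scene" or "top" or "wrist"; returns (picture, depth): 420x560x3 uint8, blue, green, red; 420x560 float32, m along the optical axis (not along the pixel's ray), 0 where there is no reading.
- r.get_calibration(name): a dict with "vfov" (degrees; the focal length in pixels is half the picture's height over the tangent of half this angle, whatever the lens; pixels are square), "cx", "cy" (the principal point, pixels), "rvec" (rotation vector, rad) and "tvec" (3), from world to camera coordinates, as OpenCV has them. Camera axes: x right, y down, z forward; pixel columns grow to the right and rows downward; lengths in m; the calibration is good to about 2 mm. The wrist camera is an equidistant fisheye: a pixel r from the principal point sees the ray r / f radians off the axis. A picture is of the moment at which its call begins: read the wrist's pose just before it. get_calibration takes no time and is no camera call; for the wrist camera it gives the pose at the moment of the call.
- r.finish_job(): hands the job in, once; it reports no verdict.
The state is a dict: "time_s": time; "joints": joint angles; "joint_velocities": joint speeds; "effort": joint torques, N m; "tcp_pos": TCP position; "ee_rot": TCP orientation; "wrist_force": force on the tool from outside, world axes, zero at the start; "moment": the same for the moment, N m; "gripper_width": opening from 0.0 (shut) to 1.0 (fully open).
Only numpy, scipy, OpenCV 4.12 (cv2) and the standard library are available. Lean on these libraries where they do the work, as an engineer would, in place of code of your own. Each camera call takes 0.05 s, during which the arm holds its last target.

TASK

Pick up the fork-shaped lifter by its upright wooden handle and, keeping it level, carry the brass weight that lies on its fork to the weighing cell with the blue housing. Lower the fork gently around that cell's pillar so that the weight is left standing centred on the pillar, then draw the fork out from under it and lay the lifter flat on the bench, clear of the cell. The gripper must never touch the weight, and the weight must not touch the yellow cell.

Things in the scene. Friction and masses are not known exactly. Their poses are not given: they have to be found in the camera images.
- lifter: Flat steel fork, 0.3 kg. Origin: underside, below the handle's centre; x to the open fork tips, z up. Wooden post handle at the origin: 28 (x) x 20 (y) mm, up to z = 64. Plate 4 mm thick; 2 tines 12 mm wide from x = 79 to 146, 68 over all, slot between them 44 wide, open at the tips. Weight's seat: x = 110, y = 0, z = 4. Counterweight 20 high at x = -75 to -49; loaded, it balances near the handle.
- weight: Loose brass disc, diameter 64 mm, 5 mm thick, knob on top (16 mm wide, its top 19 mm above the underside), 0.15 kg. Origin: centre of its underside; z up. It starts lying on the lifter's two tines, within a few mm of the seat, held by friction alone.
- cell_blue: The goal: weighing cell with a BLUE housing 90 x 90 mm, 28 mm high, fixed to the bench. Origin: centre of its underside. A round steel pillar, diameter 24 mm, rises from its middle to a flat top 60 mm above the bench; the fork's slot passes down around it, from any direction, with 10 mm to spare on each side.
- cell_yellow: Bystander: a second fixed cell, same shape and size as the blue one but YELLOW. Origin: centre of its underside. The two cells change places between starts. Other bystanders, at most 50 mm high (glass dish, box of small steel weights, steel cylinder), stand farther from the robot than both cells, beyond x = 0.74 m.
Not all that is in view belongs to the job. Leave any green or orange look-alike of the lifter alone.

How it is judged (in metres and radians):
On the way:
1. the weight is carried clear of the bench on the fork of the held lifter (height (world z) of weight above 0.04 m and x of weight in the frame of lifter between 0.09 and 0.13 m and y of weight in the frame of lifter between -0.018 and 0.018 m and z of weight in the frame of lifter below 0.009 m and contact force between the fingers and lifter above 0.5 N), for 0.3 s.
At the end, for the whole second after the job is handed in: The weight stands level (within about 6 degrees) and at rest on the blue cell's pillar, its centre within 12 mm of the pillar's axis; the lifter lies flat and at rest on the bench (anywhere), touching neither the weight nor the blue cell (horizontal distance between weight and cell_blue below 0.012 m and z of weight in the frame of cell_blue between 0.056 and 0.064 m and angle between each of weight, lifter's own z axis and vertical below 0.1 rad and linear speed of each of weight, lifter below 0.02 m/s and height (world z) of lifter below 0.008 m and contact force between lifter and weight below 0.1 N and contact force between lifter and cell_blue below 0.1 N).
It fails at once if the gripper or arm touches the weight (contact force between any of the fingers, the arm and weight above 0.5 N).
It fails at once if the weight tilts more than 15 degrees (angle between weight's own z axis and vertical above 0.26 rad).
It fails at once if the weight is banged onto the pillar (over 20 N) (contact force between weight and cell_blue above 20 N).
It fails at once if the weight touches the yellow cell (contact force between weight and cell_yellow above 0.3 N).
It also fails if it takes over 72 s, if anything falls off the work surface, if the arm or the gripper's body presses on something with over 40 N, if the wrist force passes 120 N, or if a joint passes its speed limit or range.

## Working session

There is one attempt and no reset: what is moved stays moved. The work goes in short steps, Python scripts to look and compute and a tool call to move; the robot and the scene stay as the last step left them, time stands still between calls to the robot, and variables do not carry over. Pictures are saved under pics/ and viewed, and the job is handed in when it is done.

Besides the shell and the picture viewer there is one more tool, called after "Call:" as a command line: name --argument value ..., lists and objects as JSON in quotes. play_rows: Moves the arm, as the interface text tells. Its arguments: {"type":"object","properties":{"plan":{"type":"array","items":{"type":"array","items":{"type":"array","items":{"type":"number"}}}},"hand":{"type":"number"}},"required":["plan"]}

```bash
ls; mkdir -p pics; python3 - <<'E'
from station import r
import cv2
print(r.sense())
for n in("scene","top","wrist"):
    c=r.get_calibration(n);print(n,c)
    p,d=r.capture(n);cv2.imwrite(f"pics/{n}0.png",p)
    import numpy as np;np.save(f"pics/{n}0.npy",d)
E
```

```text
pics
{'time_s': 0.0, 'joints': array([ 8.39161905e+01,  2.20903198e+01,  3.78213496e-01, -2.75589385e-02,
       -6.84082338e+01, -1.48172930e+01]), 'joint_velocities': array([ 0.02082784,  0.01399071,  0.01550047,  0.00981613, -0.02726079,
        0.00159774]), 'effort': array([ 1.63079236e-03, -3.90667176e+01,  1.87400079e+01,  4.21957567e+00,
        1.09988110e-02, -1.77653769e-04]), 'tcp_pos': array([0.22273971, 0.58332239, 0.22145723]), 'ee_rot': array([[-6.67318830e-04, -3.56921049e-01, -9.34134316e-01],
       [-2.04106061e-03, -9.34132092e-01,  3.56921657e-01],
       [-9.99997694e-01,  2.14480530e-03, -1.05133559e-04]]), 'wrist_force': array([ 0.81321524,  0.59676294, -0.37151976]), 'moment': array([-0.02644217, -0.01233776,  0.07938446]), 'gripper_width': 1.0008421515299706}
scene {'vfov': 47.2225982202065, 'cx': 282.96476622541866, 'cy': 203.12744536169959, 'rvec': array([ 1.79497954,  1.43401719, -0.75297877]), 'tvec': array([-0.04217125, -0.21978803,  1.59740459])}
top {'vfov': 53.07304804689886, 'cx': 272.645590301448, 'cy': 205.5611900759803, 'rvec': array([ 2.17654896, -2.13675769,  0.08292187]), 'tvec': array([-0.03776138,  0.4288886 ,  1.09435744])}
wrist {'vfov': 65.70646984690485, 'cx': 280.3005201513404, 'cy': 210.84221585038443, 'rvec': array([-1.67372864,  2.43113418,  0.35926694]), 'tvec': array([ 0.62403482, -0.03569308,  0.39063326])}
```

View pics/scene0.png

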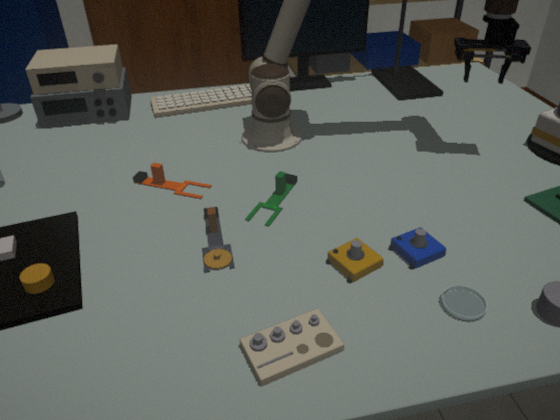

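View pics/top0.png

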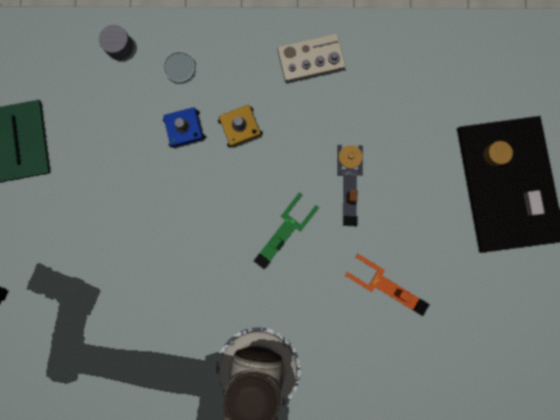

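View pics/wrist0.png

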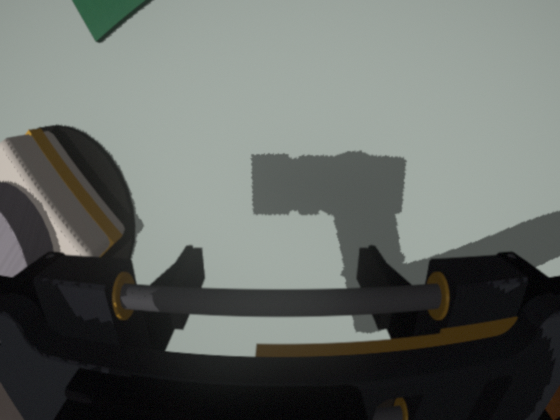

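The steel lifter with the brass weight is at top (350,190), with the disc at (350,157). The look-alikes are green at (280,232) and orange at (390,285). The blue cell is at (183,127) and the yellow one at (240,126). The steel lifter fits because it's the only one that carries the brass disc and has a wooden handle. I'll measure it and enlarge that area.

```bash
cat > h.py <<'E'
import numpy as np, cv2
def cam(c,shape=(420,560)):
    f=shape[0]/2/np.tan(np.radians(c['vfov'])/2)
    R=cv2.Rodrigues(np.array(c['rvec'],float))[0]; t=np.array(c['tvec'],float)
    return f,R,t
def unproj(c,d):
    "world xyz from depth, pinhole"
    f,R,t=cam(c); v,u=np.mgrid[0:420,0:560]
    P=np.stack([(u-c['cx'])/f*d,(v-c['cy'])/f*d,d],-1)
    return (P-t)@R
def plane(c,u,v,z):
    f,R,t=cam(c); ray=np.array([(u-c['cx'])/f,(v-c['cy'])/f,1.])@R; o=-t@R
    return o+ray*(z-o[2])/ray[2]
def proj(c,p):
    f,R,t=cam(c); q=R@np.array(p)+t
    return q[0]/q[2]*f+c['cx'],q[1]/q[2]*f+c['cy']
E
python3 - <<'E'
from station import r
from h import *
p=cv2.imread('pics/top0.png')
cr=[p[100:240,300:400],p[85:165,150:280]]
cv2.imwrite('pics/c1.png',cv2.resize(cr[0],None,fx=4,fy=4,interpolation=cv2.INTER_CUBIC))
cv2.imwrite('pics/c2.png',cv2.resize(cr[1],None,fx=6,fy=6,interpolation=cv2.INTER_CUBIC))
for n in('top','scene'):
    c=r.get_calibration(n);d=np.load(f'pics/{n}0.npy');W=unproj(c,d)
    print(n,'focal',cam(c)[0], 'bench z',np.median(W[...,2][W[...,2]<.02]))
    for nm,lo,hi,x0,x1,y0,y1 in [('handle',.035,.08,.3,.75,-.4,.0),('cw',.013,.03,.3,.75,-.4,0),('pillars',.045,.075,.5,.75,0,.4)]:
        m=(W[...,2]>lo)&(W[...,2]<hi)&(W[...,0]>x0)&(W[...,0]<x1)&(W[...,1]>y0)&(W[...,1]<y1)&(d>0)
        k,l,s,_=cv2.connectedComponentsWithStats(m.astype(np.uint8))
        for i in range(1,k):
            if s[i,4]>8: q=W[l==i];print(nm,s[i],q.mean(0).round(4),q.min(0).round(3),q.max(0).round(3))
E
```

```text
top focal 420.5233085411996 bench z 0.00024291889587777133
handle [348 190   9  12 105] [ 0.455  -0.2331  0.0606] [ 0.442 -0.243  0.042] [ 0.469 -0.225  0.07 ]
handle [270 236  12  13  88] [ 0.3328 -0.0391  0.0638] [ 0.317 -0.054  0.038] [ 0.348 -0.026  0.068]
cw [348 153   6   6  29] [ 0.5681 -0.2351  0.0222] [ 0.561 -0.242  0.017] [ 0.575 -0.229  0.027]
cw [347 192   7  11  17] [ 0.4504 -0.2288  0.0264] [ 0.442 -0.242  0.022] [ 0.468 -0.225  0.03 ]
cw [343 216  14  10 137] [ 0.3937 -0.2336  0.0195] [ 0.381 -0.251  0.014] [ 0.406 -0.216  0.025]
pillars [233 116  10  11  82] [0.6465 0.065  0.0589] [0.636 0.054 0.046] [0.661 0.078 0.065]
pillars [175 118  10  11  82] [0.6404 0.2188 0.0588] [0.63  0.208 0.045] [0.654 0.231 0.065]
scene focal 480.41274237441974 bench z -0.0009126949846256393
handle [275 172  10  15 125] [ 0.3404 -0.0404  0.0531] [ 0.322 -0.054  0.035] [ 0.353 -0.026  0.065]
handle [206 207  11  17 132] [ 0.4634 -0.2356  0.0544] [ 0.442 -0.245  0.035] [ 0.472 -0.226  0.066]
cw [275 185  10   9  53] [ 0.3433 -0.0416  0.0212] [ 0.334 -0.054  0.013] [ 0.351 -0.027  0.029]
cw [214 207   4   8  19] [ 0.3959 -0.2204  0.0182] [ 0.38  -0.224  0.014] [ 0.409 -0.217  0.021]
cw [203 208   4   9  26] [ 0.3951 -0.2487  0.0176] [ 0.376 -0.253  0.014] [ 0.409 -0.244  0.02 ]
cw [209 224   8   7  42] [ 0.4687 -0.2356  0.0215] [ 0.465 -0.245  0.013] [ 0.471 -0.226  0.03 ]
cw [213 252   7   7  39] [ 0.5707 -0.237   0.0205] [ 0.562 -0.245  0.014] [ 0.579 -0.23   0.024]
pillars [414 229  12  12 107] [0.6466 0.2172 0.0562] [0.631 0.206 0.046] [0.657 0.23  0.062]
pillars [350 240  12  13 113] [0.6523 0.063  0.0563] [0.635 0.052 0.045] [0.663 0.075 0.062]
```

View pics/c1.png

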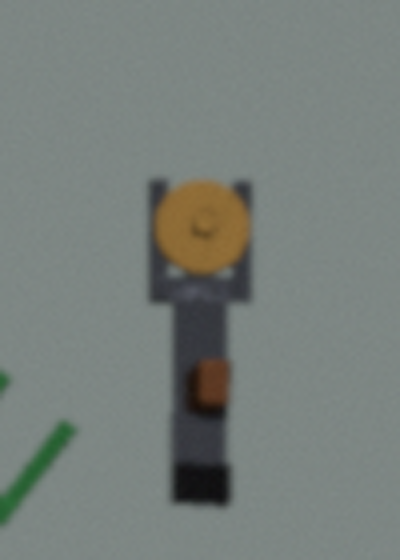

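View pics/c2.png

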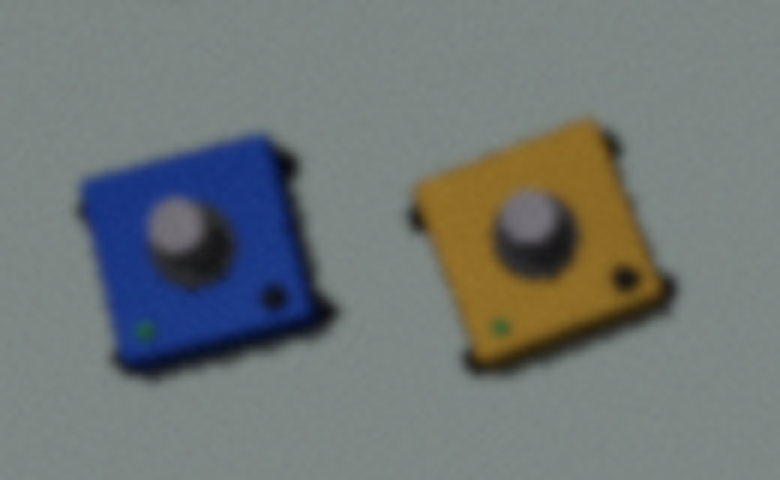

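The crop confirms it: grey steel fork, wooden handle, brass disc on the tines. Blue cell's pillar top is at crop (175,223).

```bash
python3 - <<'E'
from station import r
from h import *
c=r.get_calibration('top'); p=cv2.imread('pics/top0.png').astype(int)
def C1(x,y,z): return plane(c,(x+.5)/4-.5+300,(y+.5)/4-.5+100,z).round(4)
def C2(x,y,z): return plane(c,(x+.5)/6-.5+150,(y+.5)/6-.5+85,z).round(4)
print('handle top',C1(213,382,.064)); print('cw',C1(202,484,.02))
print('disc',C1(202,226,.009)); print('fork BL,BR',C1(149,300,.004),C1(251,300,.004),'tips',C1(149,181,.004),C1(251,181,.004))
print('neck',C1(173,320,.004),C1(228,320,.004))
print('blue pillar top',C2(175,223,.06),'yellow',C2(530,215,.06))
q=[C2(*a,.028) for a in((83,183),(265,138),(315,315),(122,358))];print('blue corners',q,np.mean(q,0))
# scene refinement
s=cv2.imread('pics/scene0.png')
cv2.imwrite('pics/c3.png',cv2.resize(s[190:290,180:280],None,fx=6,fy=6,interpolation=cv2.INTER_CUBIC))
cv2.imwrite('pics/c4.png',cv2.resize(s[215:285,325:455],None,fx=6,fy=6,interpolation=cv2.INTER_CUBIC))
E
```

```text
handle top [ 0.4554 -0.2348  0.064 ]
cw [ 0.3933 -0.2348  0.02  ]
disc [ 0.5688 -0.2364  0.009 ]
fork BL,BR [ 0.5184 -0.2015  0.004 ] [ 0.5195 -0.2702  0.004 ] tips [ 0.6006 -0.2012  0.004 ] [ 0.6015 -0.2704  0.004 ]
neck [ 0.505  -0.2178  0.004 ] [ 0.5056 -0.2547  0.004 ]
blue pillar top [0.6429 0.2205 0.06  ] yellow [0.6484 0.0646 0.06  ]
blue corners [array([0.6707, 0.2715, 0.028 ]), array([0.6926, 0.1896, 0.028 ]), array([0.611 , 0.1638, 0.028 ]), array([0.5902, 0.2501, 0.028 ])] [0.641125 0.21875  0.028   ]
```

View pics/c3.png

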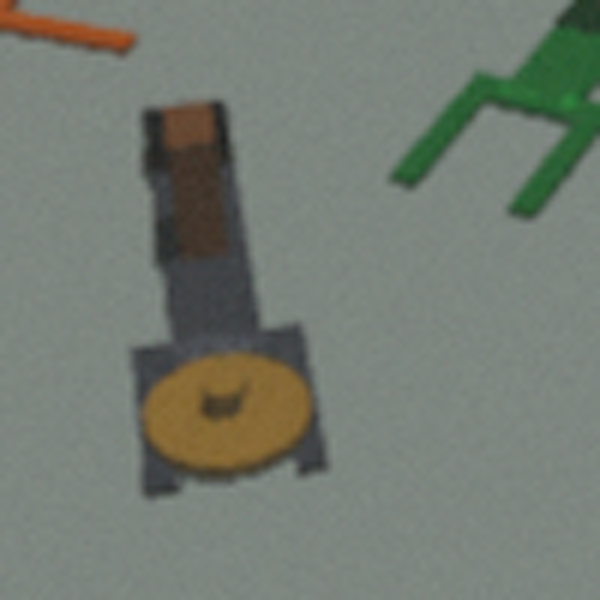

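View pics/c4.png

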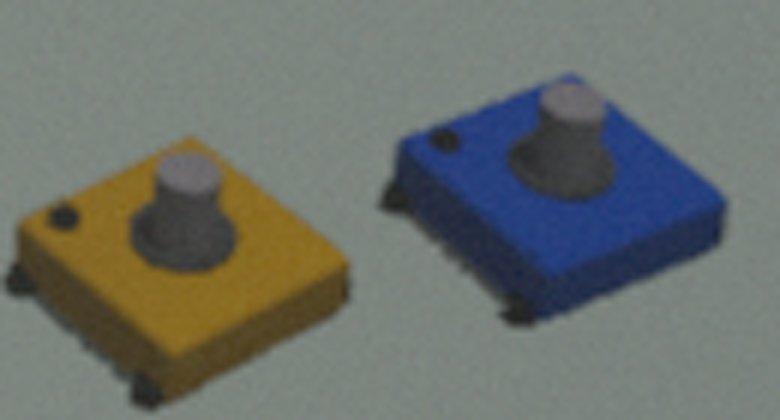

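Call:
play_rows --plan '[[[0.3, 2.9, -5.0, -0.4, 0, 0], [0.6, 5.9, -10.0, -0.8, 0, 0], [1.0, 8.8, -15.0, -1.2, 0, 0], [1.3, 11.7, -20.0, -1.6, 0, 0], [1.6, 14.7, -25.0, -2.05, 0, 0]]]' --hand 0.7

```text
time_s: 0.78
tcp_pos: [0.4049, 0.3557, 0.2063]
ee_rot: [[-0.0, -0.004, -1.0], [-0.0, -1.0, 0.004], [-1.0, 0.0, 0.0]]
wrist_force: [0.0, 1.2, 0.1]
gripper_width: 0.704
```

Call:
play_rows --plan '[[[0.4, 6, -1, 0, 0, 0], [0.8, 12, -2, 0, 0, 0], [1.2, 18, -3, 0, 0, 0], [1.6, 24, -4, 0, 0, 0], [2, 30, -5, 0, 0, 0]]]'

```text
time_s: 1.4
tcp_pos: [0.4518, 0.0551, 0.1865]
ee_rot: [[0.0, -0.006, -1.0], [0.0, -1.0, 0.006], [-1.0, -0.0, -0.0]]
wrist_force: [0.2, 0.6, -1.3]
gripper_width: 0.698
```

Call:
play_rows --plan '[[[1, 6, 0, 0, 0, 0], [2, 12, 0, 0, 0, 0], [3, 18, 0, 0, 0, 0], [4, 24, 0, 0, 0, 0], [4.0, 29, 0, 0, 0, 0]]]'

```text
time_s: 2.02
tcp_pos: [0.4489, -0.235, 0.1456]
ee_rot: [[-0.002, -0.008, -1.0], [0.001, -1.0, 0.008], [-1.0, -0.0, 0.002]]
wrist_force: [0.6, -0.2, 0.8]
gripper_width: 0.695
```

Call:
play_rows --plan '[[[0, 0, 0, 0, 0, 0], [0, 0, 0, 0, 0, 0]]]'

```text
time_s: 2.28
tcp_pos: [0.4495, -0.2329, 0.1463]
ee_rot: [[-0.001, -0.008, -1.0], [0.0, -1.0, 0.008], [-1.0, -0.0, 0.001]]
wrist_force: [0.7, 0.8, 0.2]
gripper_width: 0.698
```

```bash
python3 - <<'E'
from station import r
from h import *
s=r.sense();print(s['time_s'],s['tcp_pos'],s['ee_rot'].round(4),s['wrist_force'])
c=r.get_calibration('wrist');print(c)
import pickle;pickle.dump(c,open('w1.pkl','wb'))
p,d=r.capture('wrist');cv2.imwrite('pics/w1.png',p)
E
```

```text
2.275 [ 0.44951338 -0.2328714   0.14625492] [[-7.0e-04 -7.7e-03 -1.0e+00]
 [ 4.0e-04 -1.0e+00  7.7e-03]
 [-1.0e+00 -4.0e-04  7.0e-04]] [0.74922726 0.8029754  0.2009949 ]
{'vfov': 65.70646984690485, 'cx': 280.3005201513404, 'cy': 210.84221585038443, 'rvec': array([-2.05555781,  2.07074942,  0.30859806]), 'tvec': array([-0.229207  ,  0.41802747,  0.44890199])}
```

View pics/w1.png

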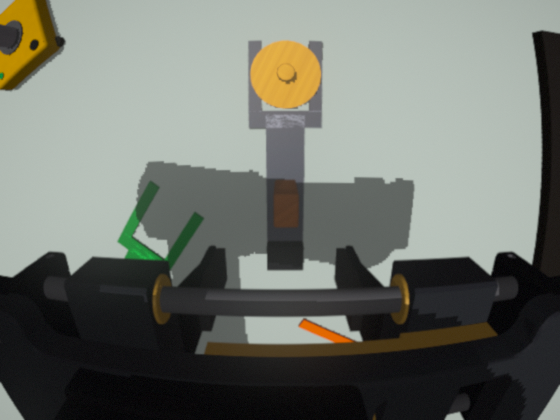

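```bash
cat >> h.py <<'E'
def fplane(c,u,v,z):
    f,R,t=cam(c); x,y=u-c['cx'],v-c['cy']; rr=np.hypot(x,y)+1e-9; th=rr/f
    ray=np.array([np.sin(th)*x/rr,np.sin(th)*y/rr,np.cos(th)])@R; o=-t@R
    return o+ray*(z-o[2])/ray[2]
E
python3 - <<'E'
from h import *
import pickle
c=pickle.load(open('w1.pkl','rb'));f,R,t=cam(c);print('cam',-t@R)
p=cv2.imread('pics/w1.png')
cv2.imwrite('pics/w1a.png',cv2.resize(p[30:135,230:340],None,fx=5,fy=5,interpolation=cv2.INTER_CUBIC))
cv2.imwrite('pics/w1b.png',cv2.resize(p[165:275,230:340],None,fx=5,fy=5,interpolation=cv2.INTER_CUBIC))
E
```

```text
cam [ 0.52892989 -0.2332448   0.30761316]
```

View pics/w1a.png

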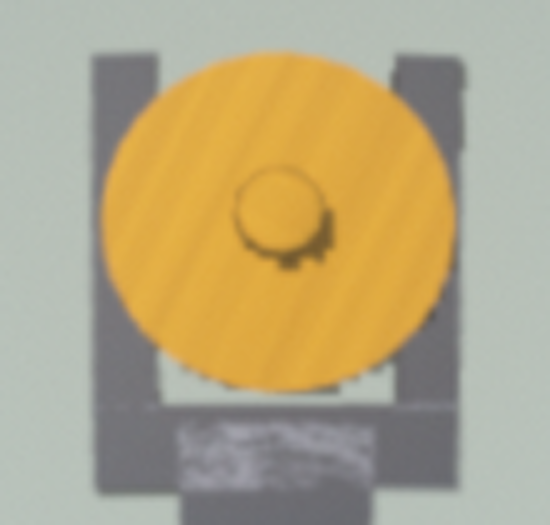

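View pics/w1b.png

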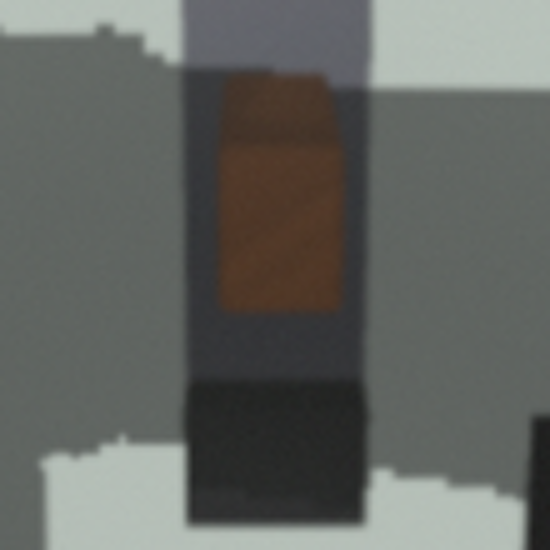

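```bash
python3 - <<'E'
from h import *
import pickle
c=pickle.load(open('w1.pkl','rb'))
A=lambda x,y,z:fplane(c,(x+.5)/5-.5+230,(y+.5)/5-.5+30,z).round(4)
B=lambda x,y,z:fplane(c,(x+.5)/5-.5+230,(y+.5)/5-.5+165,z).round(4)
print('tips',A(92,54,.004),A(463,56,.004),'back',A(97,494,.004),A(458,488,.004),'slot back',A(160,404,.004),A(395,404,.004))
print('disc l r t b',A(100,218,.009),A(457,220,.009),A(280,51,.009),A(280,390,.009),'knob',A(281,209,.019+.004))
print('handle top',*[B(*q,.064) for q in((219,147),(341,147),(219,312),(341,312))])
print('cw top',*[B(*q,.02) for q in((187,382),(366,382),(188,522),(366,522))])
E
```

```text
tips [ 0.6003 -0.204   0.004 ] [ 0.5998 -0.2722  0.004 ] back [ 0.5166 -0.204   0.004 ] [ 0.5174 -0.271   0.004 ] slot back [ 0.5332 -0.216   0.004 ] [ 0.533  -0.2592  0.004 ]
disc l r t b [ 0.5679 -0.2058  0.009 ] [ 0.5673 -0.2702  0.009 ] [ 0.599  -0.2384  0.009 ] [ 0.5355 -0.238   0.009 ] knob [ 0.5671 -0.2381  0.023 ]
handle top [ 0.4684 -0.2274  0.064 ] [ 0.4683 -0.2462  0.064 ] [ 0.4414 -0.227   0.064 ] [ 0.4412 -0.2464  0.064 ]
cw top [ 0.4114 -0.2196  0.02  ] [ 0.4111 -0.2538  0.02  ] [ 0.3813 -0.2191  0.02  ] [ 0.381  -0.2543  0.02  ]
```

Call:
play_rows --plan '[[[2.5, 0.2, -0.3, 0, 0, 0], [5.5, 0.4, -0.5, 0, 0, 0], [8.5, 0.4, -0.5, 0, 0, 0], [10.5, 0.4, -0.5, 0, 0, 0], [11.8, 0.4, -0.5, 0, 0, 0]]]'

```text
time_s: 2.95
tcp_pos: [0.4549, -0.2357, 0.0279]
ee_rot: [[-0.001, -0.005, -1.0], [0.0, -1.0, 0.005], [-1.0, -0.0, 0.001]]
wrist_force: [0.4, -0.7, -0.9]
gripper_width: 0.697
```

Call:
play_rows --plan '[[[0, 0, 0, 0, 0, 0], [0, 0, 0, 0, 0, 0]]]'

```text
time_s: 3.2
tcp_pos: [0.4557, -0.2368, 0.0294]
ee_rot: [[0.002, -0.006, -1.0], [-0.0, -1.0, 0.006], [-1.0, 0.0, -0.002]]
wrist_force: [0.0, 0.3, 0.5]
gripper_width: 0.704
```

Call:
play_rows --plan '[[[0, 0, 0, 0, 0, 0], [0, 0, 0, 0, 0, 0], [0, 0, 0, 0, 0, 0]]]' --hand 0.3

```text
time_s: 3.58
tcp_pos: [0.455, -0.2371, 0.0289]
ee_rot: [[0.001, -0.007, -1.0], [-0.0, -1.0, 0.007], [-1.0, 0.0, -0.001]]
wrist_force: [0.1, 0.7, 0.7]
gripper_width: 0.445
```

Call:
play_rows --plan '[[[0, 0, 0, 0, 0, 0], [0, 0, 0, 0, 0, 0], [0, 0, 0, 0, 0, 0], [0, 0, 0, 0, 0, 0]]]' --hand 0.0

```text
time_s: 4.08
tcp_pos: [0.4549, -0.2371, 0.0285]
ee_rot: [[-0.0, -0.007, -1.0], [-0.0, -1.0, 0.007], [-1.0, 0.0, 0.0]]
wrist_force: [0.6, -1.4, -0.5]
gripper_width: 0.23
```

```bash
cat > snap.py <<'E'
import sys,pickle
from station import r
from h import *
n,cn=sys.argv[1],sys.argv[2]
s=r.sense();print(s['time_s'],s['tcp_pos'].round(4),s['ee_rot'].round(4).tolist(),s['wrist_force'].round(1),s['moment'].round(3),s['gripper_width'])
c=r.get_calibration(cn);pickle.dump(c,open(n+'.pkl','wb'))
p,d=r.capture(cn);cv2.imwrite(f'pics/{n}.png',p);np.save(f'pics/{n}.npy',d)
E
python3 snap.py w2 wrist
```

```text
4.075 [ 0.4549 -0.2371  0.0285] [[-0.0001, -0.007, -1.0], [-0.0, -1.0, 0.007], [-1.0, 0.0, 0.0001]] [ 0.6 -1.4 -0.5] [-0.164  0.029 -0.056] 0.2296030811653941
```

View pics/w2.png

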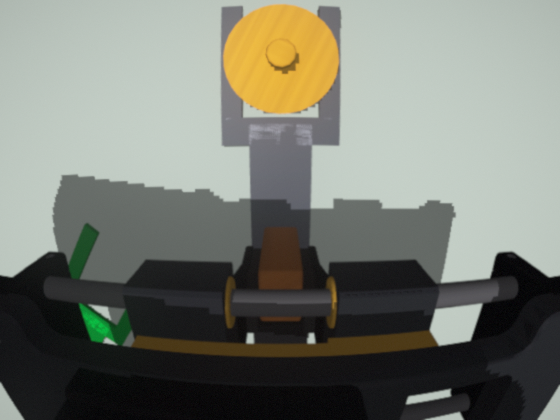

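The picture shows the handle clamped at (282,280), width 0.23 or about 20 mm, with the disc on the tines at (281,57). Next, lift gently.

Call:
play_rows --plan '[[[0, 0, 0, 0, 0, 0], [-0.1, 0, 0, 0, 0, 0], [-0.4, 0, 0, 0, 0, 0], [-0.9, 0, 0, 0, 0, 0], [-1.5, 0, 0, 0, 0, 0]]]'

```text
time_s: 4.75
tcp_pos: [0.4546, -0.2369, 0.0437]
ee_rot: [[-0.001, -0.007, -1.0], [0.0, -1.0, 0.007], [-1.0, -0.0, 0.001]]
wrist_force: [0.1, -0.0, -3.8]
gripper_width: 0.227
```

Call:
play_rows --plan '[[[-0.8, 0, 0, 0, 0, 0], [-1.8, 0, 0, 0, 0, 0], [-2.8, 0, 0, 0, 0, 0], [-3.8, 0, 0, 0, 0, 0], [-4.8, 0, 0, 0, 0, 0]]]'

```text
time_s: 5.38
tcp_pos: [0.4549, -0.237, 0.0923]
ee_rot: [[0.0, -0.007, -1.0], [-0.0, -1.0, 0.007], [-1.0, 0.0, -0.0]]
wrist_force: [-0.0, -0.3, -5.0]
gripper_width: 0.229
```

Call:
play_rows --plan '[[[-1.0, 0, 0, 0, 0, 0], [-2, 0, 0, 0, 0, 0], [-2.8, 0, 0, 0, 0, 0], [-3.1, 0, 0, 0, 0, 0], [-3.2, 0, 0, 0, 0, 0]]]'

```text
time_s: 6.0
tcp_pos: [0.4548, -0.237, 0.1236]
ee_rot: [[-0.0, -0.007, -1.0], [0.0, -1.0, 0.007], [-1.0, -0.0, 0.0]]
wrist_force: [0.1, 0.1, -5.1]
gripper_width: 0.225
```

```bash
python3 snap.py w3 wrist; python3 snap.py s3 scene
```

```text
6.0 [ 0.4548 -0.237   0.1236] [[-0.0001, -0.0071, -1.0], [0.0001, -1.0, 0.0071], [-1.0, -0.0001, 0.0001]] [ 0.1  0.1 -5.1] [-0.076  0.201 -0.014] 0.22494116450078144
6.05 [ 0.4547 -0.237   0.1235] [[-0.0004, -0.0071, -1.0], [0.0002, -1.0, 0.0071], [-1.0, -0.0002, 0.0004]] [-0.6  0.1 -3.9] [-0.021  0.131  0.061] 0.22854856682433275
```

View pics/w3.png

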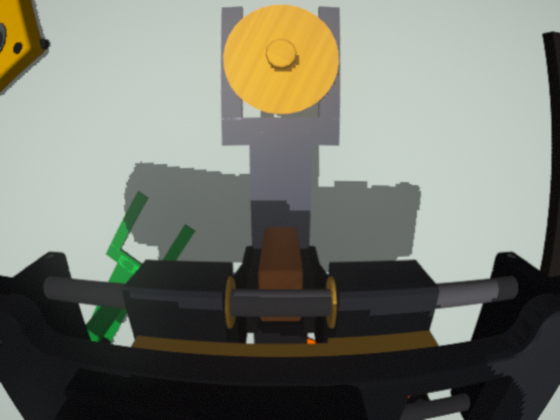

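View pics/s3.png

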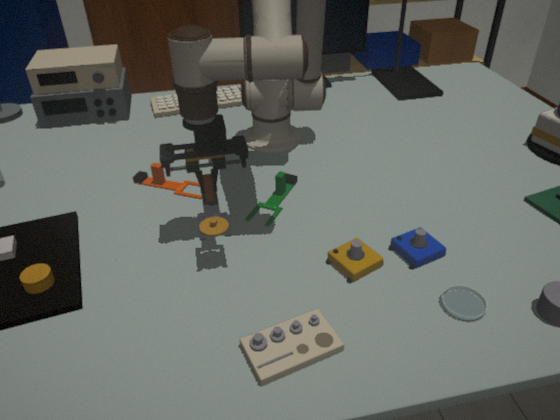

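Call:
play_rows --plan '[[[0, -0.3, 0, 0, 0, 0], [0, -1.1, -0.2, 0, 0, 0], [0, -2.3, -0.4, 0, 0, 0], [0, -4, -0.7, 0, 0, 0], [0, -6, -1.1, 0, 0, 0]]]'

```text
time_s: 6.72
tcp_pos: [0.4665, -0.1757, 0.1236]
ee_rot: [[0.0, -0.007, -1.0], [0.0, -1.0, 0.007], [-1.0, -0.0, -0.0]]
wrist_force: [-0.4, 0.1, -5.5]
gripper_width: 0.227
```

Call:
play_rows --plan '[[[0, -2, -0.4, 0, 0, 0], [0, -4, -0.8, 0, 0, 0], [0, -6, -1.1, 0, 0, 0], [0, -8, -1.5, 0, 0, 0], [0, -10, -1.9, 0, 0, 0]]]'

```text
time_s: 7.35
tcp_pos: [0.4861, -0.0755, 0.1236]
ee_rot: [[0.0, -0.006, -1.0], [0.0, -1.0, 0.006], [-1.0, -0.0, -0.0]]
wrist_force: [0.4, 0.2, -4.0]
gripper_width: 0.225
```

Call:
play_rows --plan '[[[0, -2, -0.4, 0, 0, 0], [0, -4, -0.8, 0, 0, 0], [0, -6, -1.1, 0, 0, 0], [0, -8, -1.5, 0, 0, 0], [0, -10, -1.9, 0, 0, 0]]]'

```text
time_s: 7.98
tcp_pos: [0.5059, 0.0242, 0.1236]
ee_rot: [[0.0, -0.006, -1.0], [0.0, -1.0, 0.006], [-1.0, -0.0, -0.0]]
wrist_force: [-0.3, 0.7, -4.7]
gripper_width: 0.228
```

Call:
play_rows --plan '[[[0, -2, -0.4, 0, 0, 0], [0, -4, -0.8, 0, 0, 0], [0, -6, -1.1, 0, 0, 0], [0, -8, -1.5, 0, 0, 0], [0, -10, -1.8, 0, 0, 0]]]'

```text
time_s: 8.6
tcp_pos: [0.5247, 0.1238, 0.1235]
ee_rot: [[0.0, -0.007, -1.0], [0.0, -1.0, 0.007], [-1.0, -0.0, -0.0]]
wrist_force: [-0.1, 0.8, -5.0]
gripper_width: 0.229
```

Call:
play_rows --plan '[[[0, -1.5, -0.3, 0, 0, 0], [0, -2.3, -0.4, 0, 0, 0], [0, -2.6, -0.5, 0, 0, 0], [0, -2.7, -0.5, 0, 0, 0], [0, -2.7, -0.5, 0, 0, 0]]]'

```text
time_s: 9.22
tcp_pos: [0.5295, 0.149, 0.1235]
ee_rot: [[-0.0, -0.008, -1.0], [-0.0, -1.0, 0.008], [-1.0, 0.0, 0.0]]
wrist_force: [-0.1, -0.6, -4.7]
gripper_width: 0.226
```

```bash
python3 snap.py w4 wrist; python3 snap.py s4 scene
```

```text
9.225 [0.5295 0.149  0.1235] [[-0.0003, -0.0076, -1.0], [-0.0002, -1.0, 0.0076], [-1.0, 0.0002, 0.0003]] [-0.1 -0.6 -4.7] [-0.038  0.129  0.001] 0.22558594850894997
9.275 [0.5295 0.149  0.1236] [[-0.0001, -0.0076, -1.0], [-0.0001, -1.0, 0.0076], [-1.0, 0.0001, 0.0001]] [ 0.1  0.3 -4.6] [-0.082  0.127 -0.051] 0.23012896048912862
```

View pics/w4.png

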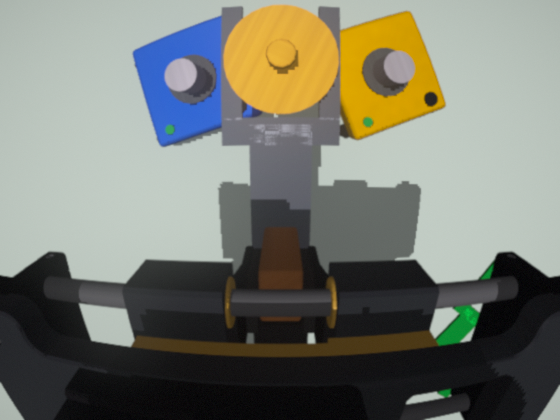

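View pics/s4.png

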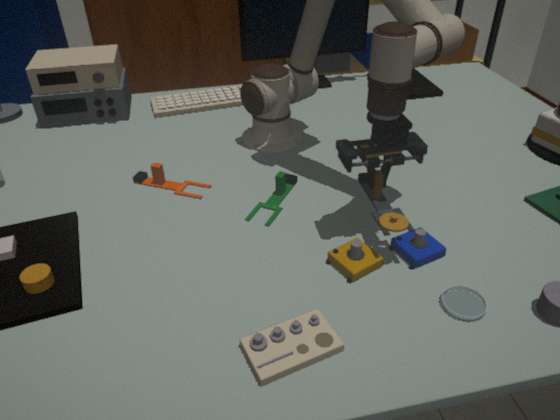

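Blue pillar top at (181,76), yellow at (399,67), disc at (281,58) unmoved on the fork. I'll measure these precisely in the one wrist picture.

```bash
python3 - <<'E'
from h import *
p=cv2.imread('pics/w4.png')
cv2.imwrite('pics/w4a.png',cv2.resize(p[45:110,150:225],None,fx=8,fy=8,interpolation=cv2.INTER_CUBIC))
cv2.imwrite('pics/w4b.png',cv2.resize(p[0:125,215:345],None,fx=5,fy=5,interpolation=cv2.INTER_CUBIC))
E
```

```text
(no output)
```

View pics/w4a.png

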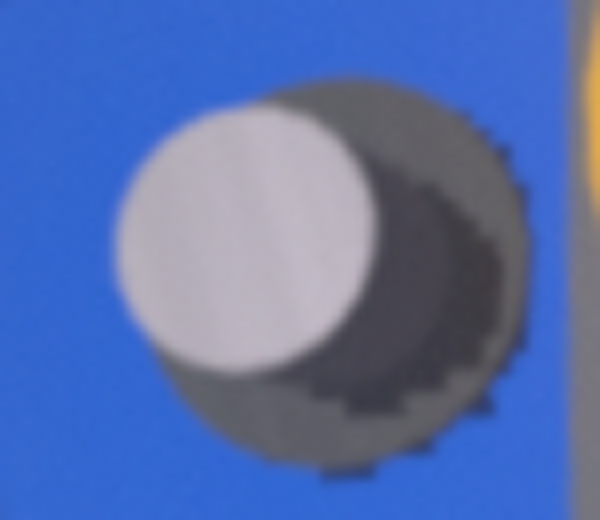

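View pics/w4b.png

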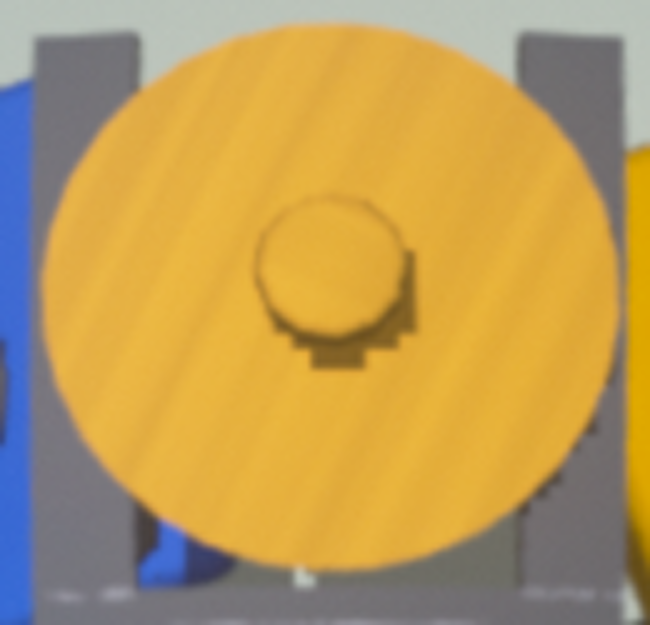

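```bash
python3 - <<'E'
from h import *
import pickle
c=pickle.load(open('w4.pkl','rb'))
A=lambda x,y,z:fplane(c,(x+.5)/8-.5+150,(y+.5)/8-.5+45,z).round(4)
B=lambda x,y,z:fplane(c,(x+.5)/5-.5+215,(y+.5)/5-.5,z).round(4)
L=.095
print('pillar l r t b',*[A(*q,.06) for q in((116,240),(376,225),(255,105),(236,374))],'ctr',A(246,239,.06))
print('disc l r t b',*[B(*q,L+.009) for q in((42,285),(619,285),(330,24),(330,572))],'knob',B(331,264,L+.023))
print('tips',*[B(*q,L+.004) for q in((35,38),(138,34),(519,34),(623,40))],'slotback',B(138,588,L+.004),B(520,588,L+.004))
E
```

```text
pillar l r t b [0.6416 0.2305 0.06  ] [0.6407 0.2064 0.06  ] [0.6526 0.2174 0.06  ] [0.6284 0.2194 0.06  ] ctr [0.6405 0.2183 0.06  ]
disc l r t b [0.6427 0.18   0.104 ] [0.6423 0.1165 0.104 ] [0.6728 0.1481 0.104 ] [0.6093 0.1485 0.104 ] knob [0.6413 0.1482 0.118 ]
tips [0.6743 0.1818 0.099 ] [0.674  0.1699 0.099 ] [0.6736 0.1266 0.099 ] [0.6736 0.1145 0.099 ] slotback [0.6079 0.1703 0.099 ] [0.6076 0.127  0.099 ]
```

Call:
play_rows --plan '[[[0, -0.3, 0, 0, 0, 0], [0, -1.0, 0, 0, 0, 0], [0, -2.1, 0, 0, 0, 0], [0, -3.4, 0, 0, 0, 0], [0, -4.7, 0, 0, 0, 0]]]'

```text
time_s: 9.95
tcp_pos: [0.53, 0.1977, 0.1235]
ee_rot: [[0.0, -0.007, -1.0], [0.0, -1.0, 0.007], [-1.0, -0.0, -0.0]]
wrist_force: [-0.3, 0.5, -4.6]
gripper_width: 0.227
```

Call:
play_rows --plan '[[[0, -1.1, 0, 0, 0, 0], [0, -1.8, 0, 0, 0, 0], [0, -2.2, 0, 0, 0, 0], [0, -2.3, 0, 0, 0, 0], [0, -2.3, 0, 0, 0, 0]]]'

```text
time_s: 10.58
tcp_pos: [0.53, 0.2192, 0.1235]
ee_rot: [[-0.0, -0.007, -1.0], [-0.0, -1.0, 0.007], [-1.0, 0.0, 0.0]]
wrist_force: [-0.2, 0.3, -4.5]
gripper_width: 0.225
```

Call:
play_rows --plan '[[[0.3, 0, 0, 0, 0, 0], [0.9, 0, 0, 0, 0, 0], [1.6, 0, 0, 0, 0, 0], [2.2, 0, 0, 0, 0, 0], [2.5, 0, 0, 0, 0, 0]]]'

```text
time_s: 11.2
tcp_pos: [0.5298, 0.2193, 0.0978]
ee_rot: [[-0.001, -0.007, -1.0], [-0.001, -1.0, 0.007], [-1.0, 0.001, 0.001]]
wrist_force: [0.1, 0.1, -4.9]
gripper_width: 0.228
```

Call:
play_rows --plan '[[[0, 0, 0, 0, 0, 0], [0, 0, 0, 0, 0, 0]]]'

```text
time_s: 11.45
tcp_pos: [0.5303, 0.2196, 0.0988]
ee_rot: [[0.001, -0.007, -1.0], [0.0, -1.0, 0.007], [-1.0, -0.0, -0.001]]
wrist_force: [0.3, -0.6, -4.8]
gripper_width: 0.226
```

```bash
python3 snap.py w5 wrist; python3 snap.py s5 scene; python3 snap.py t5 top; python3 - <<'E'
import cv2
s=cv2.imread('pics/s5.png');t=cv2.imread('pics/t5.png');w=cv2.imread('pics/w5.png')
cv2.imwrite('pics/s5a.png',cv2.resize(s[160:280,330:470],None,fx=5,fy=5,interpolation=3))
cv2.imwrite('pics/t5a.png',cv2.resize(t[70:190,120:260],None,fx=5,fy=5,interpolation=3))
cv2.imwrite('pics/w5b.png',cv2.resize(w[0:150,190:370],None,fx=4,fy=4,interpolation=3))
E
```

```text
11.45 [0.5303 0.2196 0.0988] [[0.0005, -0.0069, -1.0], [0.0003, -1.0, 0.0069], [-1.0, -0.0003, -0.0005]] [ 0.3 -0.6 -4.8] [-0.028  0.162 -0.004] 0.2262885534813903
11.5 [0.5303 0.2196 0.0988] [[0.0006, -0.0069, -1.0], [0.0003, -1.0, 0.0069], [-1.0, -0.0004, -0.0006]] [-0.5  0.5 -5.3] [-0.056  0.191 -0.046] 0.22979653031189828
11.55 [0.5303 0.2196 0.0989] [[0.0006, -0.0069, -1.0], [0.0004, -1.0, 0.0069], [-1.0, -0.0004, -0.0006]] [-0.7  0.8 -4.2] [-0.046  0.138 -0.005] 0.22478236411231264
```

View pics/s5a.png

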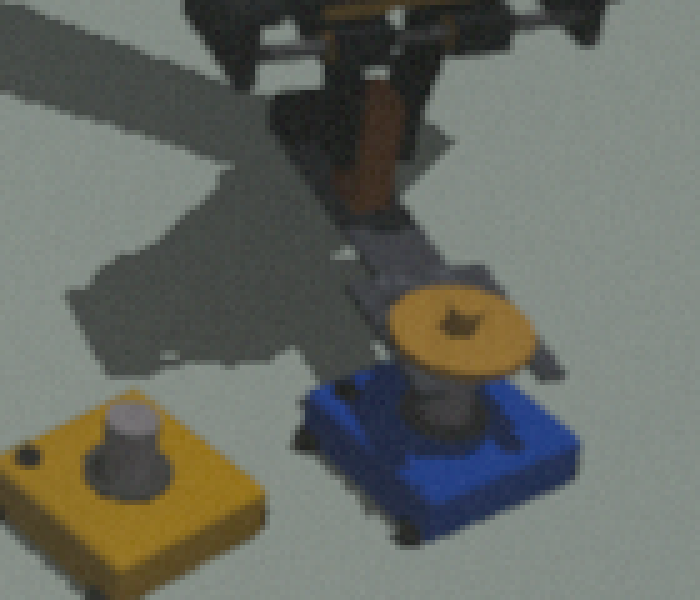

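View pics/w5b.png

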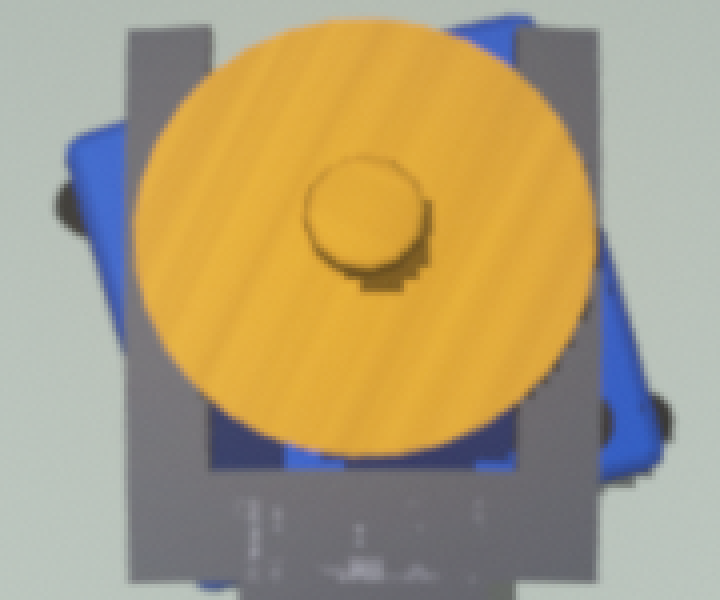

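View pics/t5a.png

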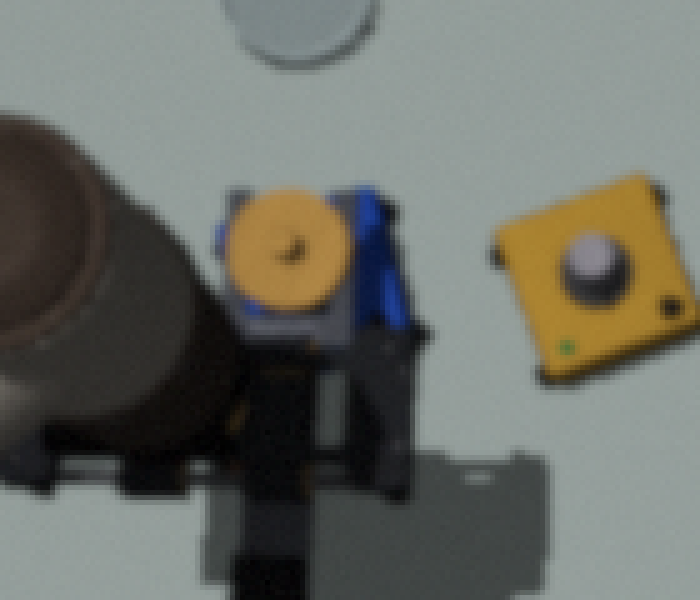

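```bash
python3 - <<'E'
from h import *
import pickle
c=pickle.load(open('t5.pkl','rb'))
print('top disc',plane(c,(289+.5)/5-.5+120,(249+.5)/5-.5+70,.079),'pillar in same cam .6429 .2205')
c=pickle.load(open('s5.pkl','rb'))
print('scene disc',plane(c,(462+.5)/5-.5+330,(331+.5)/5-.5+160,.079),'pillar',plane(c,(573.5)/6-.5+325,(102.5)/6-.5+215,.06))
E
```

```text
top disc [0.6432683  0.21931068 0.079     ] pillar in same cam .6429 .2205
scene disc [0.64590675 0.22017373 0.079     ] pillar [0.64279626 0.2201892  0.06      ]
```

Call:
play_rows --plan '[[[0.3, 0, 0, 0, 0, 0], [0.6, 0, 0, 0, 0, 0], [0.8, 0, 0, 0, 0, 0], [0.9, 0, 0, 0, 0, 0], [1.0, 0, 0, 0, 0, 0]]]'

```text
time_s: 12.22
tcp_pos: [0.5301, 0.2195, 0.0885]
ee_rot: [[0.0, -0.007, -1.0], [0.0, -1.0, 0.007], [-1.0, -0.0, -0.0]]
wrist_force: [-0.3, 0.7, -3.5]
gripper_width: 0.227
```

Call:
play_rows --plan '[[[0.1, 0, 0, 0, 0, 0], [0.2, 0, 0, 0, 0, 0], [0.3, 0, 0, 0, 0, 0], [0.4, 0, 0, 0, 0, 0], [0.5, 0, 0, 0, 0, 0]]]'

```text
time_s: 12.85
tcp_pos: [0.5306, 0.2197, 0.0839]
ee_rot: [[0.001, -0.007, -1.0], [0.001, -1.0, 0.007], [-1.0, -0.001, -0.001]]
wrist_force: [0.9, 0.3, -3.2]
gripper_width: 0.229
```

Call:
play_rows --plan '[[[0.1, 0, 0, 0, 0, 0], [0.2, 0, 0, 0, 0, 0], [0.3, 0, 0, 0, 0, 0], [0.4, 0, 0, 0, 0, 0], [0.5, 0, 0, 0, 0, 0]]]'

```text
time_s: 13.48
tcp_pos: [0.5301, 0.2195, 0.0785]
ee_rot: [[0.0, -0.007, -1.0], [0.0, -1.0, 0.007], [-1.0, -0.0, -0.0]]
wrist_force: [-0.2, -0.0, -3.3]
gripper_width: 0.228
```

Call:
play_rows --plan '[[[0.1, 0, 0, 0, 0, 0], [0.2, 0, 0, 0, 0, 0], [0.3, 0, 0, 0, 0, 0], [0.3, 0, 0, 0, 0, 0]]]'

```text
time_s: 13.98
tcp_pos: [0.53, 0.2194, 0.0754]
ee_rot: [[-0.0, -0.007, -1.0], [-0.0, -1.0, 0.007], [-1.0, 0.0, 0.0]]
wrist_force: [0.8, -0.5, -3.3]
gripper_width: 0.227
```

```bash
python3 snap.py w6 wrist; python3 snap.py s6 scene;python3 snap.py t6 top; python3 - <<'E'
import cv2
s=cv2.imread('pics/s6.png');t=cv2.imread('pics/t6.png');w=cv2.imread('pics/w6.png')
cv2.imwrite('pics/s6a.png',cv2.resize(s[180:280,350:470],None,fx=6,fy=6,interpolation=3))
cv2.imwrite('pics/w6b.png',cv2.resize(w[0:150,190:370],None,fx=4,fy=4,interpolation=3))
cv2.imwrite('pics/t6a.png',cv2.resize(t[70:190,120:260],None,fx=5,fy=5,interpolation=3))
E
```

```text
13.975 [0.53   0.2194 0.0754] [[-0.0002, -0.007, -1.0], [-0.0002, -1.0, 0.007], [-1.0, 0.0002, 0.0002]] [ 0.8 -0.5 -3.3] [-0.063 -0.056 -0.009] 0.2267941590465296
14.025 [0.5301 0.2194 0.0755] [[-0.0001, -0.007, -1.0], [-0.0001, -1.0, 0.007], [-1.0, 0.0001, 0.0001]] [-0.1  0.1 -2.9] [-0.021  0.025 -0.011] 0.2308594765749523
14.075 [0.5301 0.2195 0.0755] [[-0.0, -0.007, -1.0], [0.0, -1.0, 0.007], [-1.0, -0.0, 0.0]] [-0.3  0.1 -2.4] [-0.037  0.008 -0.01 ] 0.23023925110977364
```

View pics/s6a.png

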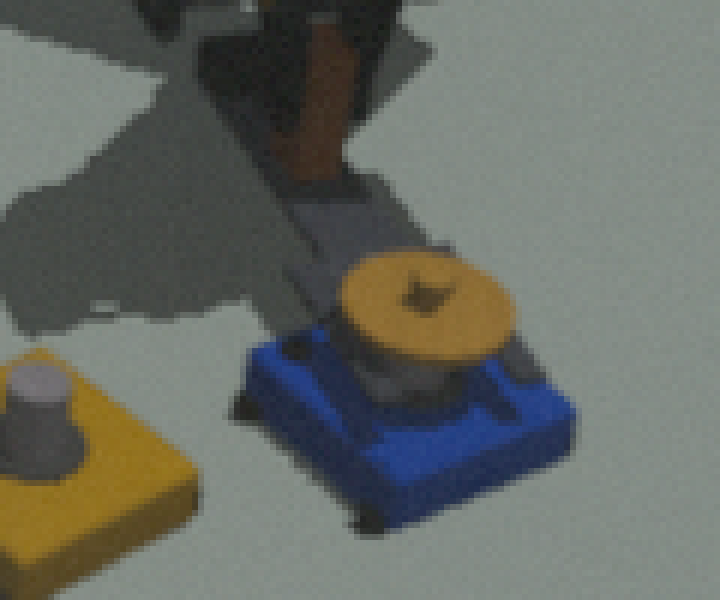

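View pics/w6b.png

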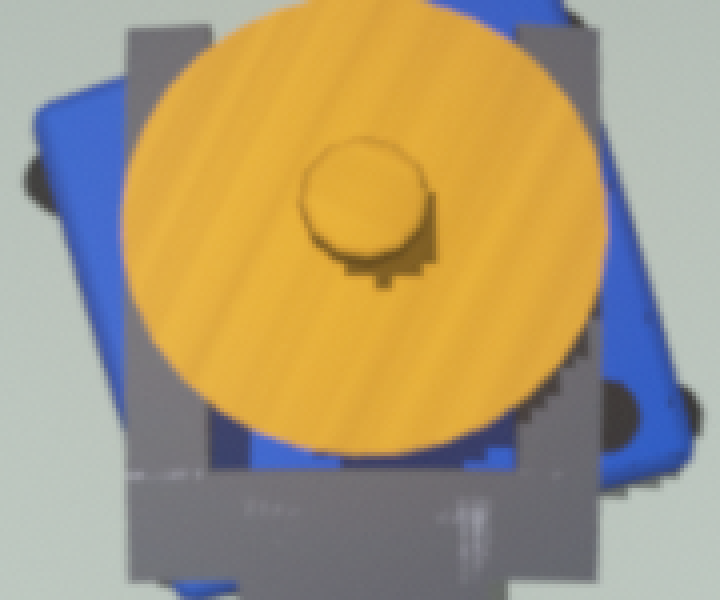

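The disc stands level on the pillar: it looks nearer in the wrist view and the load fell by about 1.5 N. Next, draw the fork out.

Call:
play_rows --plan '[[[0, 0, 0.2, 0, 0, 0], [0, 0, 0.7, 0, 0, 0], [0, 0, 1.4, 0, 0, 0], [0, 0, 2.2, 0, 0, 0], [0, 0, 3.0, 0, 0, 0]]]'

```text
time_s: 14.75
tcp_pos: [0.4994, 0.2196, 0.0756]
ee_rot: [[-0.0, -0.007, -1.0], [-0.0, -1.0, 0.007], [-1.0, 0.0, 0.0]]
wrist_force: [0.8, -0.2, -3.0]
gripper_width: 0.226
```

Call:
play_rows --plan '[[[0, 0, 1, 0, 0, 0], [0, 0, 2, 0, 0, 0], [0, 0, 3, 0, 0, 0], [0, 0, 4, 0, 0, 0], [0, 0, 5, 0, 0, 0]]]'

```text
time_s: 15.38
tcp_pos: [0.4495, 0.22, 0.0756]
ee_rot: [[0.0, -0.007, -1.0], [0.0, -1.0, 0.007], [-1.0, -0.0, -0.0]]
wrist_force: [-0.6, -0.4, -3.3]
gripper_width: 0.225
```

Call:
play_rows --plan '[[[0, 0, 1.2, 0, 0, 0], [0, 0, 2.4, 0, 0, 0], [0, 0, 3.4, 0, 0, 0], [0, 0, 4, 0, 0, 0], [0, 0, 4.3, 0, 0, 0]]]'

```text
time_s: 16.0
tcp_pos: [0.4068, 0.2204, 0.0756]
ee_rot: [[0.0, -0.007, -1.0], [0.0, -1.0, 0.007], [-1.0, -0.0, -0.0]]
wrist_force: [0.7, 0.4, -2.4]
gripper_width: 0.227
```

```bash
python3 snap.py w7 wrist; python3 snap.py s7 scene
```

```text
16.0 [0.4068 0.2204 0.0756] [[0.0002, -0.0066, -1.0], [0.0001, -1.0, 0.0066], [-1.0, -0.0001, -0.0002]] [ 0.7  0.4 -2.4] [ 0.013  0.003 -0.013] 0.2272915681402303
16.05 [0.4067 0.2203 0.0756] [[0.0, -0.0068, -1.0], [0.0001, -1.0, 0.0068], [-1.0, -0.0001, -0.0]] [-0.7 -0.8 -2.2] [-0.057  0.082  0.01 ] 0.23019215428375553
```

View pics/w7.png

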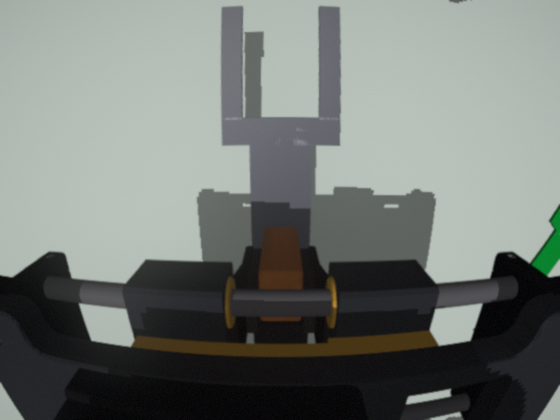

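View pics/s7.png

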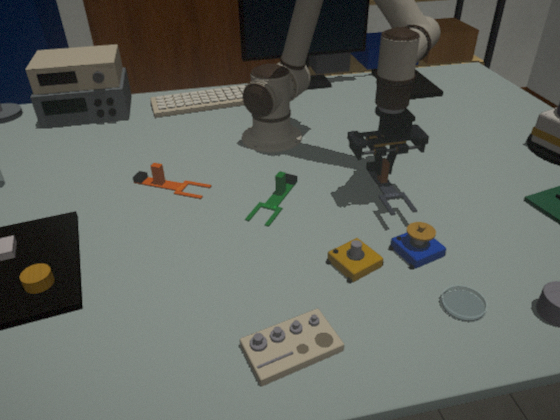

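The fork is clear (tips at (230,8) and (329,8) in the wrist view) and the disc is on the blue pillar at scene (421,232). Now lower to the bench.

Call:
play_rows --plan '[[[0.5, 0, 0, 0, 0, 0], [1.3, 0, 0, 0, 0, 0], [2.3, 0, 0, 0, 0, 0], [3.1, 0, 0, 0, 0, 0], [3.8, 0, 0, 0, 0, 0]]]'

```text
time_s: 16.73
tcp_pos: [0.407, 0.2202, 0.0368]
ee_rot: [[-0.0, -0.007, -1.0], [-0.001, -1.0, 0.007], [-1.0, 0.001, 0.0]]
wrist_force: [-0.5, -0.4, -2.7]
gripper_width: 0.225
```

Call:
play_rows --plan '[[[0.3, 0, 0, 0, 0, 0], [0.5, 0, 0, 0, 0, 0], [0.7, 0, 0, 0, 0, 0], [0.8, 0, 0, 0, 0, 0], [0.9, 0, 0, 0, 0, 0]]]'

```text
time_s: 17.35
tcp_pos: [0.4072, 0.2204, 0.0286]
ee_rot: [[0.0, -0.007, -1.0], [0.0, -1.0, 0.007], [-1.0, -0.0, -0.0]]
wrist_force: [0.2, -0.2, -2.9]
gripper_width: 0.231
```

Call:
play_rows --plan '[[[0, 0, 0, 0, 0, 0], [0, 0, 0, 0, 0, 0]]]'

```text
time_s: 17.6
tcp_pos: [0.4071, 0.2203, 0.0286]
ee_rot: [[0.0, -0.007, -1.0], [0.0, -1.0, 0.007], [-1.0, -0.0, -0.0]]
wrist_force: [-0.5, -0.3, -3.0]
gripper_width: 0.225
```

Full lifter weight (−3 N) is still on the wrist, so it isn't quite touching. I'll go down another 1.5 mm.

Call:
play_rows --plan '[[[0.05, 0, 0, 0, 0, 0], [0.1, 0, 0, 0, 0, 0], [0.15, 0, 0, 0, 0, 0], [0.15, 0, 0, 0, 0, 0]]]'

```text
time_s: 18.1
tcp_pos: [0.4072, 0.2204, 0.0285]
ee_rot: [[0.0, -0.006, -1.0], [0.0, -1.0, 0.006], [-1.0, -0.0, -0.0]]
wrist_force: [-4.4, -2.2, 11.7]
gripper_width: 0.229
```

Call:
play_rows --plan '[[[-0.1, 0, 0, 0, 0, 0], [-0.1, 0, 0, 0, 0, 0]]]'

```text
time_s: 18.35
tcp_pos: [0.4072, 0.2204, 0.0285]
ee_rot: [[0.0, -0.007, -1.0], [0.0, -1.0, 0.007], [-1.0, -0.0, -0.0]]
wrist_force: [-2.7, -1.2, 5.6]
gripper_width: 0.227
```

Call:
play_rows --plan '[[[0, 0, 0, 0, 0, 0], [0, 0, 0, 0, 0, 0], [0, 0, 0, 0, 0, 0], [0, 0, 0, 0, 0, 0], [0, 0, 0, 0, 0, 0]]]' --hand 0.6

```text
time_s: 18.98
tcp_pos: [0.4071, 0.2203, 0.028]
ee_rot: [[-0.0, -0.007, -1.0], [-0.0, -1.0, 0.007], [-1.0, 0.0, 0.0]]
wrist_force: [-0.1, -0.5, 0.0]
gripper_width: 0.587
```

Call:
play_rows --plan '[[[-0.5, 0, 0, 0, 0, 0], [-2, 0, 0, 0, 0, 0], [-4, 0, 0, 0, 0, 0], [-7, 0, 0, 0, 0, 0], [-10, 0, 0, 0, 0, 0]]]'

```text
time_s: 19.6
tcp_pos: [0.407, 0.2202, 0.1293]
ee_rot: [[0.0, -0.007, -1.0], [0.0, -1.0, 0.007], [-1.0, -0.0, -0.0]]
wrist_force: [1.1, 0.4, -0.5]
gripper_width: 0.601
```

Call:
play_rows --plan '[[[-1, 3, 0, 0, 0, 0], [-2, 8, 0, 0, 0, 0], [-2, 14, 0, 0, 0, 0], [-2, 20, 0, 0, 0, 0], [-2, 22, 0, 0, 0, 0]]]'

```text
time_s: 20.23
tcp_pos: [0.4046, -0.0022, 0.1484]
ee_rot: [[0.0, -0.01, -1.0], [0.0, -1.0, 0.01], [-1.0, -0.0, -0.0]]
wrist_force: [0.3, -0.5, 0.4]
gripper_width: 0.6
```

```bash
python3 snap.py s8 scene;python3 snap.py t8 top; python3 - <<'E'
import cv2,pickle
from h import *
s=cv2.imread('pics/s8.png');t=cv2.imread('pics/t8.png')
a=cv2.resize(s[160:280,330:470],(700,600),interpolation=3)
cv2.imwrite('pics/s8a.png',a)
cv2.imwrite('pics/t8a.png',cv2.resize(t[90:240,130:280],None,fx=4,fy=4,interpolation=3))
c=pickle.load(open('t8.pkl','rb'));W=unproj(c,np.load('pics/t8.npy'))
for nm,b,z in(('disc',(.60,.69,.17,.27),(.055,.09)),('handle',(.36,.45,.19,.25),(.055,.08)),('fork',(.5,.57,.17,.27),(.002,.03))):
    m=(W[...,0]>b[0])&(W[...,0]<b[1])&(W[...,1]>b[2])&(W[...,1]<b[3])&(W[...,2]>z[0])&(W[...,2]<z[1])
    q=W[m];print(nm,len(q),q.mean(0).round(4),np.median(q,0).round(4),q.min(0).round(3),q.max(0).round(3))
E
```

```text
20.225 [ 0.4046 -0.0022  0.1484] [[0.0001, -0.0103, -0.9999], [0.0002, -0.9999, 0.0103], [-1.0, -0.0002, -0.0001]] [ 0.3 -0.5  0.4] [ 0.007 -0.075 -0.016] 0.6001788322678981
20.275 [ 0.4045 -0.0027  0.1483] [[-0.0004, -0.0106, -0.9999], [-0.0002, -0.9999, 0.0106], [-1.0, 0.0003, 0.0004]] [-0.2 -1.2 -0.1] [-0.201  0.022  0.046] 0.5994251165583476
disc 463 [0.6425 0.2196 0.0662] [0.6416 0.2187 0.0655] [0.611 0.189 0.057] [0.673 0.251 0.084]<stdin>:10: RuntimeWarning: Mean of empty slice.
  ret = um.true_divide(
  return _methods._mean(a, axis=axis, dtype=dtype,
Traceback (most recent call last):
ValueError: zero-size array to reduction operation minimum which has no identity
```

View pics/s8a.png

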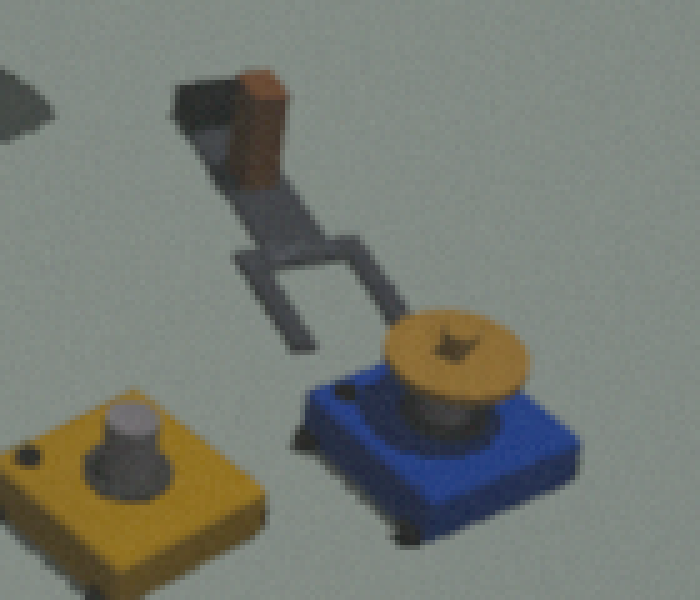

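View pics/t8a.png

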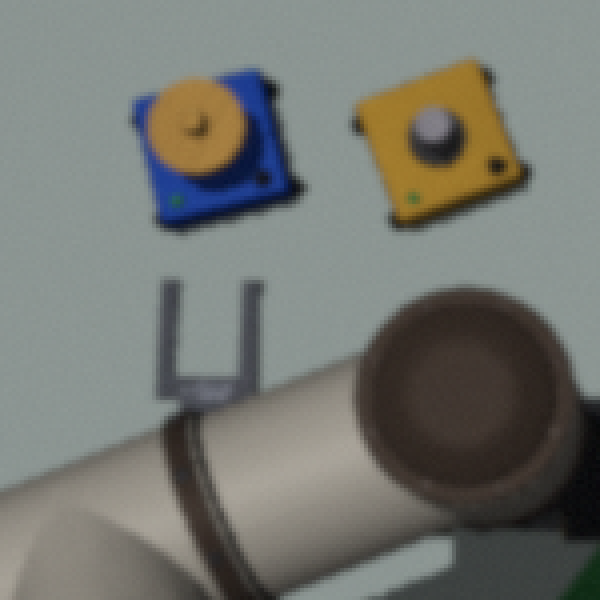

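The disc is centred at (0.6416, 0.2187) with its top at 0.0655 m, as expected. The fork lies flat with a gap to the cell; the arm hides the handle only in the top view. Quick flatness check with the scene camera, then hand in.

```bash
python3 - <<'E'
import pickle
from h import *
from station import r
c=pickle.load(open('s8.pkl','rb'));W=unproj(c,np.load('pics/s8.npy'))
m=lambda b,z:W[(W[...,0]>b[0])&(W[...,0]<b[1])&(W[...,1]>b[2])&(W[...,1]<b[3])&(W[...,2]>z[0])&(W[...,2]<z[1])]
for nm,b,z in(('handle top',(.38,.43,.2,.24),(.058,.08)),('neck+fork',(.43,.46,.21,.23),(-.01,.02)),('tines L',(.5,.55,.243,.252),(-.01,.02)),('tines R',(.5,.55,.189,.197),(-.01,.02)),('cell top edge',(.58,.7,.15,.29),(.02,.032))):
    q=m(b,z);print(nm,len(q),np.median(q,0).round(4) if len(q) else '')
print(r.finish_job())
E
```

```text
handle top 55 [0.4124 0.22   0.0628]
neck+fork 51 [0.4467 0.2203 0.0033]
tines L 50 [0.5222 0.2467 0.0031]
tines R 37 [0.5272 0.1926 0.0031]
cell top edge 820 [0.6609 0.2048 0.0272]
the job is handed in; nothing more can be done
None
```

I carried the brass weight to the blue cell on the steel lifter and set it down on the pillar. I then drew the fork out, laid the lifter flat on the bench and handed the job in at about 20 s. No verdict was reported.

**Weight:** In the top camera its centre is at (0.642, 0.219). The wrist camera had put the pillar at (0.6405, 0.218), so the offset is about 1–2 mm. Its top face is at about 0.0655 m, where 0.065 m is expected, and it looks level.

**Lifter:** The plate's top reads 3.1–3.3 mm at the neck and both tines, so it is flat. Its tips are about 4 cm short of the cell, and it touches neither the cell nor the weight.

**Disagreements and failed checks:**
- **Camera spread:** The cameras differed by 2–3 mm on the pillar's position.
- **Set-down force:** Setting the lifter down pressed it on the bench with a wrist force reading of about 12 N, which was gone by the time the gripper had opened.
- **Top-view check:** The arm hid the handle from the top camera, so that check returned nothing. I confirmed the lifter with the scene camera instead.

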